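# Put the jar mill's gear lever into third

### The job

Put the jar mill into third gear by pushing its red-knobbed lever with the fingertips or the outside of the fingers: bring the lever to the middle of its left-hand track, push it across to the right-hand track, then push it forward, away from the robot, fully home into the third slot (the green field with three dots). Only push the lever, never take it between the fingers, do not let it run back into the fourth slot, and leave the milling jar, the bottle, the beaker and the vial where they stand.

Things in the scene. Friction and masses are not known exactly. Their poses are not given: they have to be found in the camera images.
- mill: Bench jar mill, fixed. White gearbox 200 (x) by 170 (y) mm, 100 high, with a grey H-gate on top; to its right (-y) a low roller bed as far as y = -350 with the milling jar on it (top at z = 159, y = -150 to -300). Origin: on the bench below the gate's centre; x forward (away from the robot at yaw 0), y left, z up.
- gate (a point): Centre of the H-gate's top face, 100 mm above the bench; axes as the mill's. Two tracks along x at y = +16 (left) and -16 mm (right), 32 mm to either end, joined by a cross channel along y at x = 0. Slots 16 mm wide, inner corners rounded (6 mm). Dots mark the slots: first = forward left (1), second = back left (2), third = forward right (3, on green), fourth = back right (4).
- slot3 (a point): Mouth of the third slot, in the gate's top face (z = 100 mm): where the stem stands when the lever is home in third. White dots on a green field just beyond it.
- knob (a point): Centre of the lever's red ball knob, 36 mm diameter, on a straight 11 mm steel stem, bare for some 50 mm between gate and knob; z runs up the stem. The lever tilts about a pivot 80 mm straight below the gate's centre (20 mm above the bench); the knob's centre is 150 mm from the pivot: 170 mm above the bench when upright. It travels 43 mm forward or back and 31 mm to each side.
- lever_across (a joint): Sideways tilt of the lever, rad: -0.21 in the left track (start), +0.21 in the right track. Knob centre in the mill's frame: y = -150 mm sin(across), z = 20 mm + 150 mm cos(across), the 150 mm times cos(fore) in both. It crosses only while fore is near 0 (within about 0.05). No spring: stays where it is left; about 2 N at the knob moves it.
- lever_fore (a joint): Forward tilt of the lever, rad: 0 in the cross channel (neutral), +0.29 fully forward (first or third slot), -0.29 fully back (second or fourth). Knob centre in the mill's frame: x = 150 mm sin(fore). Starts anywhere along the left track. No springs or detents: stays where it is left; about 2 N at the knob moves it.
- jar_mid (a point): Centre of the white milling jar (90 mm diameter, 150 mm long, 0.8 kg) lying loose on the rollers at the mill's right. Leave alone.
- bottle_mid (a point): Centre (half-way up) of a white plastic bottle, 64 mm diameter, 150 mm tall, loose, left of the mill. Leave alone.
- beaker_mid (a point): Centre (half-way up) of a glass beaker, 66 mm diameter, 80 mm tall, loose, beyond the mill on the left. Leave alone.
- vial_mid (a point): Centre (half-way up) of an amber vial with blue cap, 40 mm diameter, 65 mm tall, loose, left of the mill on the robot's side. Leave alone.
Things that resemble listed ones, but are neither listed nor needed, are in the scene too. What is shaped like the part that bears bottle_mid but black or turquoise is not meant.

How it is judged:
By the outcome, as a careful person would: the job done as asked, in the order asked, and still so for the second after the job is handed in, with the robot touching nothing.
It also fails if it takes over 48 s, if anything falls off the work surface, if the arm or the gripper's body presses on something with over 40 N, if the wrist force passes 120 N, or if a joint passes its speed limit or range.

### The arm

A 6-joint arm with a two-finger parallel gripper is mounted at the origin on the work surface. World frame = base frame: x ahead of the robot, y to its left, z up, the work surface at z = 0. Lengths are in mm, angles in degrees, forces in N, time in s.
With the tool pointing down it reaches from about 350 to 850 mm from the base axis. Payload 8.1 kg.
Tool frame: the origin (TCP) lies between the finger pads; the fingertips stand 22 mm ahead of it and the grasp point (between the pads) lies 3 mm ahead of it (r.nose_length is the z of the fingertips in the tool frame, in mm); z points along the fingers, x is the direction in which the jaws open and shut, and the axes are right-handed (so a half turn about z gives the same grasp; the last joint's range is limited). The gripper opens to 85 mm and grips with 20 to 120 N. Pads are 22 mm wide; open, the fingers measure 114 mm over their backs; the gripper's body (76 mm by 85 mm) begins 54 mm behind the grasp point. The pads swing forward as they close: fully open they stand 13 mm farther back than shut.
Start: joints at [-4.893, 7.471, 85.268, -0, 87.261, -4.893], TCP at [600.005, 0.022, 253.292] pointing down, gripper open.
Joint ranges: [-169.43, 169.43], [-51.17, 129.36], [1.28, 143.12], [-76.62, 256.62], [0, 156.53], [-152.29, 152.29]. Speed limits (degrees/s): [136.94, 136.94, 159.86, 180, 180, 180].

### API

Orientations are given as [roll, pitch, yaw] about the fixed x, y, z axes, in that order (R = Rz(yaw) Ry(pitch) Rx(roll)).
In Python, from bench import r gives the robot as it stands.
- The arm moves only by the shell command python3 -m jog 'ROWS' [FORCE]. ROWS is JSON, a list of rows, each a list of 5 numbers: the shift along the tool's x, y, z in m, then the turn about the tool's z in degrees, then the opening in per cent of the stroke, from 0 (shut) to 100 (fully open). A call has 1 to 8 rows; each row is the pose to reach, as a shift and turn from the pose measured when the call began, along the tool's axes at that moment; what a row does not reach only later rows make up. A row lasts 1/10 s, in which the tool goes at most 50 mm and 8.59 degrees, less where a joint would pass 70% of its speed; a pose out of reach is approached as far as the arm can. A call with a gripper value outside its range is refused whole. The fingers move at their own pace and stop on an object; FORCE is the grip in N (left out, the last holds). Time passes only in rows, so rows that repeat a pose let the fingers close. It gives the time, the measured TCP pose, the force and the opening at its end, in the units of the state.
- r.sense(): the state, without advancing time (a new reading comes with each control period).
- r.snapshot(name): name is "scene" or "side" or "wrist"; returns a dict with "image" (384x512x3 uint8, red, green, blue), "K" (3x3 intrinsics, pixels), "T" (4x4, takes a point from camera to world coordinates); the wrist camera has in their place "tool_from_camera" (4x4, takes a point from camera to tool coordinates, whose origin is the TCP and whose axes are the tool frame's). Camera axes: x right, y down, z forward; pixel columns grow to the right and rows downward; lengths in mm; the calibration is good to about 2 mm. A picture is of the moment at which its call begins: read the wrist's pose just before it. There is no depth.
- r.hand_in(): hands the job in, once; it reports no verdict.
Trained networks look in a picture, given as the dict that the camera call returned (one of the last four; its "shot" number tells which), for a name from the list of things; names that differ only in an ending like _2 or _b are one class to them, and where a whole thing is asked for, a point or a joint stands for the part that bears it (a point fixed in the world has none). Each returns a list of dicts, best first, with "conf" (0 to 1); they miss things now and then, are a little off and sometimes report something else, mostly with a low value. They report only what shows in the picture. A call takes as long as a camera call. They do not tell look-alikes from the thing itself.
- r.search_frame(picture, label): "bbox" ([left, top, right, bottom] in pixels, round what is visible of it).
- r.pinpoint(picture, label): "uv" ([column, row] in pixels: a listed point, or the origin of a listed thing).
The state is a dict: "time": time; "joint_pos": joint angles; "qd": joint speeds; "joint_efforts": joint torques, N m; "tool_pos": TCP position; "tcp_rot": TCP orientation; "ft_force": force on the tool from outside, world axes, zero at the start; "wrist_torque": the same for the moment, N m; "finger_gap": finger opening in mm.
Only numpy, scipy, OpenCV 4.12 (cv2) and the standard library are available. Lean on these libraries where they do the work, as an engineer would, in place of code of your own. Each camera call takes 0.05 s, during which the arm holds its last target. There are 200 camera calls.

## Working session

There is one attempt and no reset: what is moved stays moved. The work goes in short steps, Python scripts to look and compute and a shell command to move; the robot and the scene stay as the last step left them, time stands still between calls to the robot, and variables do not carry over. Pictures are saved under pics/ and viewed, about 8 in all and at most 12, crops included, and the job is handed in when it is done.

```bash
mkdir -p pics
cat > h.py <<'E'
import numpy as np, cv2
from bench import r
from scipy.spatial.transform import Rotation as R
def T(p):
    if "T" in p: return np.array(p["T"])
    s=r.sense(); M=np.eye(4); M[:3,:3]=R.from_euler('xyz',s["tcp_rot"],degrees=True).as_matrix(); M[:3,3]=s["tool_pos"]
    return M@np.array(p["tool_from_camera"])
def ray(p,M,uv):
    d=M[:3,:3]@np.linalg.solve(p["K"],[uv[0],uv[1],1.]); return M[:3,3],d/np.linalg.norm(d)
def atz(p,M,uv,z):
    o,d=ray(p,M,uv); return o+d*(z-o[2])/d[2]
def tri(rays):
    A=sum(np.eye(3)-np.outer(d,d) for o,d in rays); b=sum((np.eye(3)-np.outer(d,d))@o for o,d in rays)
    return np.linalg.solve(A,b)
def proj(p,M,X):
    q=np.linalg.inv(M)@np.append(X,1); u=np.array(p["K"])@q[:3]; return u[:2]/u[2]
def save(n,im): cv2.imwrite("pics/"+n,cv2.cvtColor(im,cv2.COLOR_RGB2BGR))
E
python3 - <<'E'
from h import *
s=r.sense(); print(s["tool_pos"],s["tcp_rot"],s["finger_gap"],s["time"])
D={}
for n in ["scene","side","wrist"]:
    p=r.snapshot(n); M=T(p); save(n+"0.png",p["image"])
    for l in ["mill","gate","slot3","knob","jar_mid","bottle_mid","beaker_mid","vial_mid"]:
        for q in r.pinpoint(p,l)[:2]:
            print(n,l,np.round(q["uv"]),round(q["conf"],2))
            if q["conf"]>.4: D.setdefault(l,{}).setdefault(n,ray(p,M,q["uv"]))
for l in D:
    if len(D[l])>1: print(l,tri(list(D[l].values())).round())
E
```

```text
[5.99484137e+02 7.88507933e-02 2.52208980e+02] [-1.79991123e+02  1.08505509e-01  1.16497590e-03] 85.43081437805202 0.0
scene mill [238. 247.] 0.68
scene gate [234. 213.] 0.91
scene slot3 [242. 219.] 0.83
scene knob [232. 184.] 0.59
scene jar_mid [181. 270.] 0.92
scene bottle_mid [250. 158.] 0.89
scene bottle_mid [298. 194.] 0.76
scene beaker_mid [319. 232.] 0.67
scene vial_mid [239. 194.] 0.51
side mill [241. 240.] 0.73
side gate [240. 213.] 0.84
side slot3 [248. 215.] 0.56
side knob [236. 184.] 0.58
side jar_mid [258. 274.] 0.73
side bottle_mid [225. 170.] 0.84
side bottle_mid [264. 169.] 0.66
side beaker_mid [302. 197.] 0.95
side vial_mid [197. 190.] 0.67
wrist mill [205. 138.] 0.74
wrist gate [182. 152.] 0.79
wrist slot3 [209. 172.] 0.77
wrist knob [141. 127.] 0.6
wrist jar_mid [368.  44.] 0.43
wrist beaker_mid [365.  45.] 0.8
mill [535.  31.  -1.]
gate [533.  31. 100.]
slot3 [556.  17. 104.]
knob [523.  58. 168.]
jar_mid [583. -37.  53.]
bottle_mid [506. 143. 172.]
beaker_mid [712. 125.  49.]
vial_mid [419. 230.  12.]
```

Run:
```python
import cv2,numpy as np
a=[cv2.imread(f"pics/{n}0.png") for n in("scene","side")]
cv2.imwrite("pics/a.png",np.hstack([cv2.resize(i[100:330,110:390],None,fx=1.42,fy=1.42) for i in a]))
```

```text
(no output)
```

View pics/a.png

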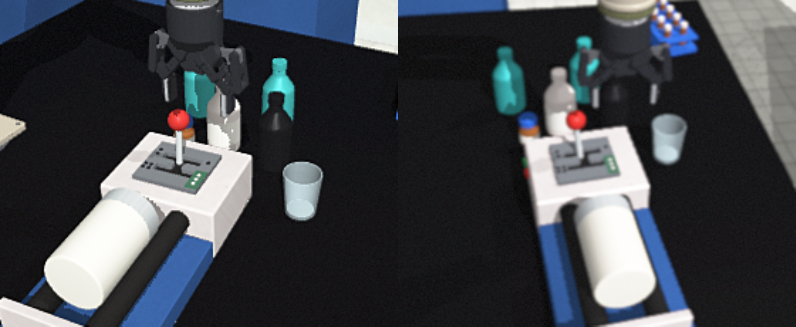

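View pics/wrist0.png

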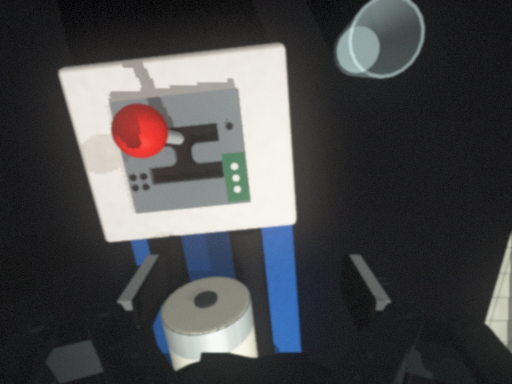

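The crop shows the mill with its red knob leaning back-left at scene (235,184) and side (236,184). The green third-gear field is forward-right. In the wrist view the knob is at (140,131), the gearbox corners are (60,70), (284,43), (296,220) and (105,241), and green is at (236,178).

Bottles in the scene picture:
- Teal: (250,158) and (306,165).
- Black: (303,192).
- White: (266,188). This is the one meant, being white.

I only need to keep clear of them.

Run:
```python
from h import *
rays=[]
for n in ["scene","side","wrist"]:
    p=r.snapshot(n);M=T(p);im=p["image"]
    i=im.astype(int); m=((i[...,0]>120)&(i[...,1]<80)&(i[...,2]<80)).astype(np.uint8)
    k,_,st,c=cv2.connectedComponentsWithStats(m)
    c0={"scene":(235,184),"side":(236,184),"wrist":(140,131)}[n]
    j=min([x for x in range(1,k) if st[x,4]>20],key=lambda x:np.hypot(*(c[x]-c0)))
    uv=st[j,:2]+(st[j,2:4]-1)/2; print(n,uv,st[j]); rays.append(ray(p,M,uv))
    if n=="scene": rb=ray(p,M,(266,188)); rv=ray(p,M,(244,191))
    if n=="side": b=tri([rb,ray(p,M,(225,174))]); v=tri([rv,ray(p,M,(201,190))])
    if n=="wrist":
        C=[atz(p,M,u,100) for u in [(60,70),(284,43),(296,220),(105,241)]]
        print(np.round(C)); print(np.mean(C,0))
        for a,d in ((0,1),(3,2)): e=C[d]-C[a]; print(np.hypot(*e[:2]),np.degrees(np.arctan2(e[1],e[0])))
        for a,d in ((3,0),(2,1)): e=C[d]-C[a]; print(np.hypot(*e[:2]),np.degrees(np.arctan2(-e[0],e[1])))
        G=np.mean(C,0)
K=tri(rays); print("knob",K,"bottle",b,"vial",v)
for a in (5,7,9):
    c,s=np.cos(np.radians(a)),np.sin(np.radians(a)); e=K-G; print(a,"knob in mill",c*e[0]+s*e[1],-s*e[0]+c*e[1])
print([p["image"].shape],[float(np.linalg.norm(np.cross(K-o,d))) for o,d in rays])
```

```text
scene [235. 184.] [228 177  15  15 167]
side [235.5 184. ] [229 178  14  13 130]
wrist [139.5 130.5] [ 112  104   56   54 2308]
[[438. 101. 100.]
 [624. 122. 100.]
 [641. -34. 100.]
 [451. -57. 100.]]
[538.48989487  32.9000354  100.        ]
187.40780144641164 6.241530018602768
191.17735928377564 6.897020025663237
158.68236068703314 4.767137960968212
156.4430552861674 6.122181333691711
knob [524.1846404   58.19617292 168.69193502] bottle [506.34436402 234.82959421  59.34677559] vial [430.91842825 233.80386569  17.02373026]
5 knob in mill -12.046115003505982 26.44666316076266
7 knob in mill -11.115801601949789 26.850955918972847
9 knob in mill -10.171945308399597 27.222534923468466
[(384, 512, 3)] [1.1396167500463823, 1.2125447232209552, 0.7823220522723641]
```

```bash
cat > rect.py <<'E'
from h import *
def rect(name,out,gx=536,gy=30,yaw=6.5):
    p=r.snapshot(name);M=T(p); a=np.radians(yaw);c,s=np.cos(a),np.sin(a)
    def W(x,y): return np.array([gx+c*x-s*y,gy+s*x+c*y,100.])
    Q=[(-60,-60),(60,-60),(60,60),(-60,60)]
    src=np.float32([proj(p,M,W(*q)) for q in Q]); dst=np.float32([(300+5*x,300-5*y) for x,y in Q])
    im=cv2.warpPerspective(p["image"],cv2.getPerspectiveTransform(src,dst),(600,600))
    for y in(16,-16): cv2.rectangle(im,(300-200,300-5*y-40),(300+200,300-5*y+40),(255,255,0),1)
    cv2.rectangle(im,(260,180),(340,420),(0,255,255),1)
    save(out,im)
E
python3 -c "
from rect import *
rect('wrist','rect1.png')"
```

```text
(no output)
```

View pics/rect1.png

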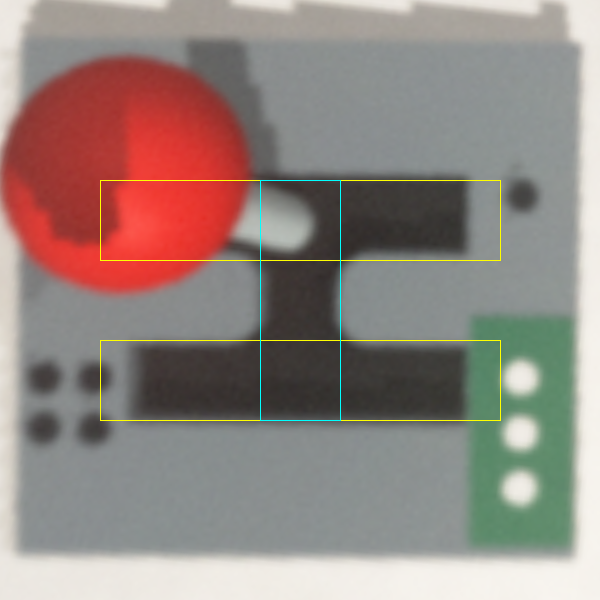

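The overlay fits, so the gate is at (536, 30) with yaw 6.5°. The knob sits at mill (-8.5, 29.4), so it needs about 8.5 mm of forward push to reach neutral. I'll close the fingers, align with the mill and go behind the knob.

```bash
python3 -m jog '[[-0.04,-0.018,0,-3,0],[-0.08,-0.036,0,-6.5,0],[-0.12,-0.053,0,-6.5,0],[-0.12,-0.053,0,-6.5,0],[-0.12,-0.053,0,-6.5,0],[-0.12,-0.053,0,-6.5,0],[-0.12,-0.053,0,-6.5,0]]' 40
cat >> h.py <<'E'
G=np.array([536,30.]);a=np.radians(6.5);RM=np.array([[np.cos(a),np.sin(a)],[-np.sin(a),np.cos(a)]])
def tcp():
    s=r.sense(); t=np.array(s["tool_pos"]); print("tcp mill",(RM@(t[:2]-G)).round(1),"z",t[2].round(1),"yaw",np.round(s["tcp_rot"],1),"F",np.round(s["ft_force"],1),"gap",round(s["finger_gap"],1),"t",s["time"])
def knob():
    rays=[]
    for n in ("scene","side","wrist"):
        p=r.snapshot(n);M=T(p);i=p["image"].astype(int)
        m=((i[...,0]>120)&(i[...,1]<80)&(i[...,2]<80)).astype(np.uint8)
        k,_,st,c=cv2.connectedComponentsWithStats(m)
        if k<2: print(n,"none");continue
        js=[x for x in range(1,k) if st[x,4]>20]
        e=proj(p,M,np.array([536,30,168.]))
        js=[x for x in js if np.hypot(*(c[x]-e))<(40 if n!="wrist" else 250)]
        if not js: print(n,"none");continue
        j=max(js,key=lambda x:st[x,4]); uv=st[j,:2]+(st[j,2:4]-1)/2; o=ray(p,M,uv)
        X=atz(p,M,uv,168); print(n,uv,st[j,2:4],"at z168 mill",(RM@(X[:2]-G)).round(1)); rays.append(o)
    if len(rays)>1:
        K=tri(rays); print("knob mill",(RM@(K[:2]-G)).round(1),"z",K[2].round(1))
E
python3 -c "
from h import *
tcp()"
```

```text
time: 2.25
tool_pos: [481.1, 52.6, 253.7]
tcp_rot: [180.0, -0.0, 6.5]
ft_force: [0.7, -1.3, -0.7]
finger_gap: -0.0
tcp mill [-52.   28.6] z 253.7 yaw [180.   -0.    6.5] F [ 0.7 -1.3 -0.7] gap -0.0 t 2.25
```

```bash
python3 -m jog '[[0,0,0.03,0,0],[0,0,0.06,0,0],[0,0,0.087,0,0],[0,0,0.087,0,0],[0.006,0,0.087,0,0],[0.012,0,0.087,0,0],[0.014,0,0.087,0,0],[0.014,0,0.087,0,0]]' && python3 -c "
from h import *
tcp();knob()
save('w2.png',r.snapshot('wrist')['image'])"
```

```text
time: 3.05
tool_pos: [496.3, 54.2, 168.1]
tcp_rot: [180.0, -0.2, 6.5]
ft_force: [0.4, -0.1, 0.6]
finger_gap: 0.0
tcp mill [-36.7  28.5] z 168.1 yaw [180.   -0.2   6.5] F [ 0.4 -0.1  0.6] gap 0.0 t 3.05
scene [237. 184.] [15 15] at z168 mill [-5.9 31.6]
side [236.5 183.5] [14 14] at z168 mill [-4.4 31.2]
wrist [329.5 273.5] [68 62] at z168 mill [-3.5 33.3]
knob mill [-4.5 32.2] z 167.6
```

View pics/w2.png

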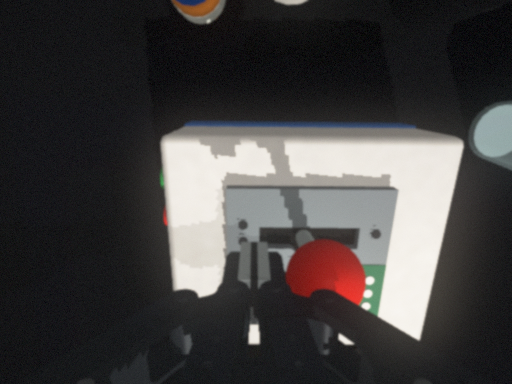

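The picture shows the closed fingers at (255,260) touching the knob at (326,270). The knob has moved to about x = -4.5, so I'll push another 4.5 mm, back off and measure.

```bash
python3 -m jog '[[0.003,0,0,0,0],[0.0045,0,0,0,0],[0.0045,0,0,0,0],[-0.01,0,0,0,0],[-0.02,0,0,0,0],[-0.02,0,0,0,0]]' && python3 -c "
from h import *
tcp();knob()"
```

```text
time: 3.85
tool_pos: [474.5, 51.9, 166.8]
tcp_rot: [180.0, -0.1, 6.5]
ft_force: [1.5, 0.5, 0.0]
finger_gap: 0.2
tcp mill [-58.7  28.7] z 166.8 yaw [ 1.8e+02 -1.0e-01  6.5e+00] F [1.5 0.5 0. ] gap 0.2 t 3.85
scene [238. 184.] [15 15] at z168 mill [-3.7 32.5]
side [238.  183.5] [13 14] at z168 mill [-0.7 30.3]
wrist [379.  281.5] [75 78] at z168 mill [-0.3 29. ]
knob mill [-1.4 29.5] z 169.5
```

```bash
python3 -m jog '[[0,-0.025,0,0,0],[0,-0.047,0,0,0],[0.0,-0.047,0,0,0],[0.03,-0.047,0,0,0],[0.058,-0.047,0,0,0],[0.058,-0.047,0,0,0],[0.058,-0.047,0,0,0]]' && python3 -c "
from h import *
tcp();knob()"
```

```text
time: 4.7
tool_pos: [528.3, 104.7, 166.9]
tcp_rot: [180.0, -0.1, 6.4]
ft_force: [-0.4, -0.0, -0.2]
finger_gap: -0.2
tcp mill [ 0.8 75.1] z 166.9 yaw [ 1.8e+02 -1.0e-01  6.4e+00] F [-0.4 -0.  -0.2] gap -0.2 t 4.7
scene [238. 184.] [15 15] at z168 mill [-3.7 32.5]
side [238.  183.5] [13 14] at z168 mill [-0.7 30.3]
wrist [253.5 350.5] [14 12] at z168 mill [-0.2 35.7]
knob mill [-1.4 32.8] z 166.8
```

```bash
python3 -m jog '[[0,0.012,0,0,0],[0,0.022,0,0,0],[0,0.032,0,0,0],[0,0.042,0,0,0],[0,0.042,0,0,0]]' && python3 -c "
from h import *
tcp();knob()"
```

```text
time: 5.35
tool_pos: [532.4, 61.5, 167.4]
tcp_rot: [179.9, -0.1, 6.4]
ft_force: [-0.5, -0.3, -0.9]
finger_gap: -0.4
tcp mill [ 0.  31.7] z 167.4 yaw [ 1.799e+02 -1.000e-01  6.400e+00] F [-0.5 -0.3 -0.9] gap -0.4 t 5.35
scene [232.5 189. ] [16 15] at z168 mill [-6.2  8.8]
side [240. 189.] [13 13] at z168 mill [-0.3  7.8]
wrist [253.5 341.5] [14 32] at z168 mill [-0.3 -0.9]
knob mill [-1.4  2.6] z 172.4
```

```bash
python3 -m jog '[[0,0.01,0,0,0],[0,0.02,0,0,0],[0,0.029,0,0,0],[0,0.033,0,0,0],[0,0.033,0,0,0]]' && python3 -c "
from h import *
tcp();knob()"
```

```text
time: 6.0
tool_pos: [535.8, 29.1, 166.9]
tcp_rot: [180.0, -0.1, 6.4]
ft_force: [-0.1, 0.5, 0.3]
finger_gap: -0.1
tcp mill [-0.3 -0.9] z 166.9 yaw [ 1.8e+02 -1.0e-01  6.4e+00] F [-0.1  0.5  0.3] gap -0.1 t 6.0
scene [226.5 197.5] [16 16] at z168 mill [ -3.3 -27. ]
side [241.5 199. ] [14 15] at z168 mill [ -4.5 -30.1]
wrist [254.  341.5] [15 32] at z168 mill [ -0.1 -34. ]
knob mill [ -2.1 -31.1] z 170.1
```

```bash
python3 -m jog '[[0,0.0015,0,0,0],[0,0.0025,0,0,0],[0,0.0025,0,0,0]]' && python3 -c "
from h import *
tcp();knob()"
```

```text
time: 6.45
tool_pos: [536.2, 27.6, 167.1]
tcp_rot: [180.0, -0.1, 6.4]
ft_force: [0.1, 0.9, 0.2]
finger_gap: 0.0
tcp mill [-0.1 -2.4] z 167.1 yaw [ 1.8e+02 -1.0e-01  6.4e+00] F [0.1 0.9 0.2] gap 0.0 t 6.45
scene [225.5 198.5] [16 16] at z168 mill [ -3.5 -31.3]
side [241.5 199.5] [14 14] at z168 mill [ -4.9 -31.9]
wrist [254.  341.5] [15 32] at z168 mill [ -0.1 -36.3]
knob mill [ -2.5 -33.8] z 169.8
```

```bash
python3 -m jog '[[0,-0.015,0,0,0],[-0.005,-0.015,0,0,0],[-0.035,-0.015,0,0,0],[-0.058,-0.015,0,0,0],[-0.058,-0.015,0,0,0],[-0.058,0.01,0,0,0],[-0.058,0.028,0,0,0],[-0.058,0.028,0,0,0]]' && python3 -c "
from h import *
tcp();knob()
save('w3.png',r.snapshot('wrist')['image'])"
```

```text
time: 7.4
tool_pos: [482.3, -8.1, 167.5]
tcp_rot: [179.9, -0.2, 6.3]
ft_force: [-0.5, -0.1, 0.6]
finger_gap: -0.2
tcp mill [-57.7 -31.8] z 167.5 yaw [179.9  -0.2   6.3] F [-0.5 -0.1  0.6] gap -0.2 t 7.4
scene [226.  198.5] [17 16] at z168 mill [ -2.5 -30.9]
side [241.5 199. ] [14 15] at z168 mill [ -4.5 -30.1]
wrist [378.5 283. ] [76 79] at z168 mill [ -1.  -30.3]
knob mill [ -2.9 -30. ] z 168.0
```

View pics/w3.png

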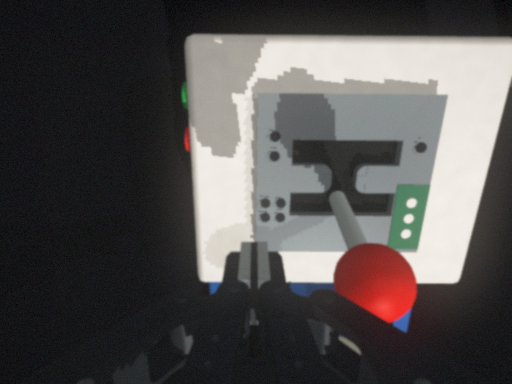

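The stem base stands at (338,197) in the right track at the cross channel, with the fingers square behind the knob at (375,282). Next is the push forward.

```bash
python3 -m jog '[[0.015,0,0,0,0],[0.025,0,0,0,0],[0.035,0,0,0,0],[0.045,0,0,0,0],[0.055,0,0.001,0,0],[0.062,0,0.002,0,0],[0.062,0,0.002,0,0]]' && python3 -c "
from h import *
tcp();knob()"
```

```text
time: 8.3
tool_pos: [544.0, 1.0, 164.8]
tcp_rot: [180.0, -0.1, 6.4]
ft_force: [-0.5, 0.7, -0.5]
finger_gap: 0.2
tcp mill [  4.7 -29.7] z 164.8 yaw [ 1.8e+02 -1.0e-01  6.4e+00] F [-0.5  0.7 -0.5] gap 0.2 t 8.3
scene [242.5 203. ] [16 17] at z168 mill [ 38.5 -33.6]
side [257. 198.] [13 13] at z168 mill [ 32.8 -35. ]
wrist [328.  272.5] [71 62] at z168 mill [ 36.7 -23.2]
knob mill [ 36.  -27.1] z 162.3
```

Now push to the end stop, watching the force.

```bash
python3 -m jog '[[0.004,0,0,0,0],[0.0065,0,0,0,0],[0.009,0,0,0,0],[0.009,0,0,0,0]]' && python3 -c "
from h import *
tcp();knob()"
```

```text
time: 8.85
tool_pos: [551.9, 1.9, 164.6]
tcp_rot: [180.0, -0.0, 6.4]
ft_force: [-2.6, -0.6, -0.7]
finger_gap: -0.3
tcp mill [ 12.7 -29.8] z 164.6 yaw [180.   -0.    6.4] F [-2.6 -0.6 -0.7] gap -0.3 t 8.85
scene [245.  204.5] [17 16] at z168 mill [ 45.9 -36.8]
side [259.5 198. ] [12 13] at z168 mill [ 38.7 -36.4]
wrist [323.  269.5] [69 62] at z168 mill [ 43.  -21.6]
knob mill [ 42.4 -26.8] z 160.3
```

```bash
python3 -m jog '[[0.002,0,0,0,0],[0.004,0,0,0,0],[0.004,0,0,0,0]]' && python3 -c "
from h import *
tcp();knob()"
```

```text
time: 9.3
tool_pos: [555.1, 2.3, 164.1]
tcp_rot: [-180.0, 0.1, 6.4]
ft_force: [-6.0, -0.8, -0.9]
finger_gap: -0.2
tcp mill [ 15.8 -29.7] z 164.1 yaw [-1.8e+02  1.0e-01  6.4e+00] F [-6.  -0.8 -0.9] gap -0.2 t 9.3
scene [246. 205.] [17 17] at z168 mill [ 48.7 -37.8]
side [260.5 198. ] [12 13] at z168 mill [ 41.  -36.9]
wrist [320.5 269.5] [66 60] at z168 mill [ 45.  -21.1]
knob mill [ 44.7 -26.8] z 159.5
```

```bash
python3 -m jog '[[0.002,0,0,0,0],[0.004,0,0,0,0],[0.004,0,0,0,0]]' && python3 -c "
from h import *
tcp();knob()"
```

```text
time: 9.75
tool_pos: [557.9, 2.6, 163.4]
tcp_rot: [-180.0, 0.3, 6.4]
ft_force: [-8.9, -1.9, 1.2]
finger_gap: 0.1
tcp mill [ 18.6 -29.7] z 163.4 yaw [-180.     0.3    6.4] F [-8.9 -1.9  1.2] gap 0.1 t 9.75
scene [246.5 205.5] [16 16] at z168 mill [ 50.5 -39.1]
side [261. 198.] [11 13] at z168 mill [ 42.2 -37.2]
wrist [318.5 268.5] [64 58] at z168 mill [ 46.7 -20.1]
knob mill [ 46.2 -26.4] z 158.7
```

```bash
python3 -m jog '[[0.003,0,0,0,0],[0.003,0,0,0,0],[-0.01,0,0,0,0],[-0.05,0,0,0,0],[-0.08,0,0,0,0],[-0.08,0,0,0,0]]' && python3 -c "
from h import *
tcp();knob()
from rect import *
rect('wrist','rect4.png')"
```

```text
time: 10.5
tool_pos: [476.0, -6.4, 163.5]
tcp_rot: [-180.0, 0.3, 6.4]
ft_force: [1.4, 1.0, 0.4]
finger_gap: 0.3
tcp mill [-63.8 -29.4] z 163.5 yaw [-180.     0.3    6.4] F [1.4 1.  0.4] gap 0.3 t 10.5
scene [245.  204.5] [17 16] at z168 mill [ 45.9 -36.8]
side [259.5 198.5] [12 12] at z168 mill [ 38.2 -38.2]
wrist [475.5 279. ] [72 75] at z168 mill [ 38.6 -26.5]
knob mill [ 41.8 -29.9] z 162.1
```

View pics/rect4.png

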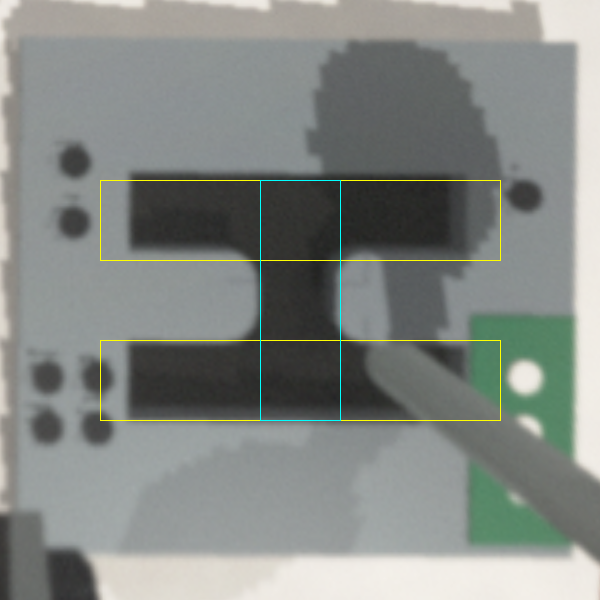

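The stem runs into the third slot toward the green field, and the knob reads x ≈ 42–43 (home is 43). It may have rebounded slightly off the stop, so I'll seat it once more gently, then retract and lift.

```bash
python3 -m jog '[[0.04,0,0,0,0],[0.066,0,0,0,0],[0.072,0,0,0,0],[0.075,0,0,0,0],[0.077,0,0,0,0],[0.077,0,0,0,0]]'; python3 -m jog '[[0,0,0,0,0],[-0.002,0,0,0,0],[-0.006,0,0,0,0],[-0.03,0,0,0,0],[-0.06,0,-0.03,0,0],[-0.06,0,-0.07,0,0],[-0.06,0,-0.1,0,0],[-0.06,0,-0.1,0,0]]' && python3 -c "
from h import *
tcp();knob()
s=r.snapshot('scene');t=r.snapshot('side')
save('end.png',np.hstack([cv2.resize(x['image'][120:320,130:360],None,fx=1.7,fy=1.7) for x in (s,t)]))"
```

```text
time: 11.3
tool_pos: [555.2, 2.1, 164.3]
tcp_rot: [180.0, 0.3, 6.4]
ft_force: [-5.3, -0.7, 3.6]
finger_gap: -0.1
time: 12.1
tool_pos: [498.3, -4.8, 270.5]
tcp_rot: [179.9, -0.3, 6.4]
ft_force: [0.2, -0.3, 0.5]
finger_gap: -0.4
tcp mill [-41.4 -30.3] z 270.5 yaw [179.9  -0.3   6.4] F [ 0.2 -0.3  0.5] gap -0.4 t 12.1
scene [245.  204.5] [17 16] at z168 mill [ 45.9 -36.8]
side [259.5 198.5] [12 12] at z168 mill [ 38.2 -38.2]
wrist [364.  203.5] [45 42] at z168 mill [ 38.8 -26.1]
knob mill [ 41.2 -28.6] z 160.6
```

View pics/end.png

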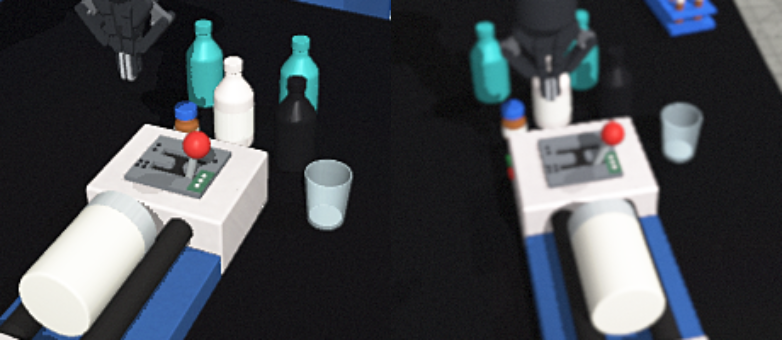

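The lever leans forward-right over the green field, and the jar, white bottle, beaker and vial are where they were. Both pushes to the stop ended at the same knob pixels, and the knob height of 160.6 mm matches home in third.

```bash
python3 -c "
from h import *
print(r.hand_in())"
```

```text
the job is handed in; nothing more can be done
None
```

I pushed the lever into third gear with the closed fingers and handed the job in; it gave no verdict. It went forward to the middle of the left track, across to the right track, then forward into the third slot. I never gripped it, and the job took about 12 s of robot time.

**Lever:** I pushed it to the stop twice (wrist force up to about 9 N in the readings), and the knob came to rest at the same pixels both times.

| Knob, mill frame | Last measured (mm) | Home in third (mm) |
|---|---|---|
| x | 41.2 | 43 |
| y | -28.6 | about -30 |
| z | 160.6 | 160.6 |

The single-camera x values disagreed by several millimetres (38 to 46 mm, all read at an assumed height of 168 mm), so "fully home" rests mainly on the stop repeating.

**Other objects:** In the last picture the jar, white bottle, beaker and vial stand where they did at the start. I judged that by eye and did not measure them again. The arm was clear of everything when I handed in.

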